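# Run the sole press with its two start buttons

### The arm

A 7-joint arm with a two-finger parallel gripper is mounted at the origin on the work surface. World frame = base frame: x ahead of the robot, y to its left, z up, the work surface at z = 0. Lengths are in m, angles in rad, forces in N, time in s.
With the tool pointing down it reaches from about 0.4 to 0.85 m from the base axis. Payload 4.5 kg.
Tool frame: the origin (TCP) lies at the very end of the fingers, on their centre line; the grasp point (between the pads) lies 19 mm behind it (ctrl.tcp_to_grasp is the distance from the TCP to the grasp point, in m); y points along the fingers, z is the direction in which the jaws open and shut, and the axes are right-handed (so a half turn about y gives the same grasp; the last joint's range is limited). The gripper opens to 88 mm and grips with 3 to 60 N. Pads are 18 mm wide; open, the fingers measure 123 mm over their backs; the gripper's body (75 mm by 187 mm) begins 45 mm behind the grasp point.
Start: joints at [-1.17, 0.689, -0.195, 1.565, 0.157, 0.902, -0.215], TCP at [0.224, 0.583, 0.239] pointing down, gripper open.
Joint ranges: [-3.01, 3.01], [-0.46, 2.08], [-1.47, 1.51], [0.13, 2.56], [-1, 4.14], [0.04, 2.09], [-2.66, 2.66]. Speed limits (rad/s): [2.57, 2.57, 3.14, 3.14, 3.14, 3.14, 3.14].

### API

Orientations are given as a 3x3 rotation matrix whose columns are the frame's x, y, z axes.
In Python, from rig import ctrl gives the robot as it stands. The module is installed in compiled form; this text tells all that it offers.
- The arm moves only by the tool carry_out, never from a script. Its argument "rows" is a list of rows, each an object of numbers: "hand": the opening, from 0 (shut) to 1 (fully open); "dx", "dy", "dz": the shift along the world's x, y, z in cm; "roll": the turn about the world's z in degrees. In form: [{"hand": .., "dx": .., "dy": .., "dz": .., "roll": ..}, ...]. A call has 1 to 10 rows; each row shifts and turns the commanded pose from where the row before left it; what a row does not reach is not made up. A row lasts 1/12 s, in which the tool goes at most 41.7 mm and 7.16 degrees, less where a joint would pass 70% of its speed; a pose out of reach is approached as far as the arm can. A call with a gripper value outside its range is refused whole. The fingers move at their own pace and stop on an object; "force" is the grip in N (left out, the last holds). Time passes only in rows, so rows that do not move let the fingers close. It gives the time, the measured TCP pose, the force and the opening at its end, in the units of the state.
- ctrl.sense(): the state, without advancing time (a new reading comes with each control period).
- ctrl.get_image(name): name is "scene" or "top" or "wrist"; returns the picture (480x640x3 uint8, red, green, blue); there is no depth.
- ctrl.camera_model(name): a dict with "vfov" (degrees; the focal length in pixels is half the picture's height over the tangent of half this angle, whatever the lens; pixels are square), "cx", "cy" (the principal point, pixels), "R" (3x3) and "t" (3): a world point X has camera coordinates R X + t; the wrist camera has in their place "hand_eye" (4x4, takes a point from camera to tool coordinates, whose origin is the TCP and whose axes are the tool frame's). Camera axes: x right, y down, z forward; pixel columns grow to the right and rows downward; lengths in m; the calibration is good to about 2 mm. A picture is of the moment at which its call begins: read the wrist's pose just before it. camera_model takes no time and is no camera call.
- ctrl.sign_off(): hands the job in, once; it reports no verdict.
The state is a dict: "t": time; "qpos": joint angles; "qd": joint speeds; "joint_torque": joint torques, N m; "tool_pos": TCP position; "tcp_rot": TCP orientation; "ft_force": force on the tool from outside, world axes, zero at the start; "torque": the same for the moment, N m; "finger_gap": finger opening in m.
Only numpy, scipy, OpenCV 4.12 (cv2) and the standard library are available. Lean on these libraries where they do the work, as an engineer would, in place of code of your own. Each camera call takes 0.05 s, during which the arm holds its last target. There are 200 camera calls.

### The job

Press the two green start buttons of the sole press down together, at the same moment, with one fingertip on each, and keep both fully down without a break for four seconds, so that both orange pads press on the shoe sole all that time. Then let go of both, so that the pads rise again. Do not press the red stop button, keep off the press itself, and leave the brush, the glue bottle and the hammer where they are.

Things in the scene. Friction and masses are not known exactly. Their poses are not given: they have to be found in the camera images.
- pod: grey control box with a yellow top, fixed to the bench, 125 mm (its x) by 165 mm (its y), its top 40 mm above the bench; origin at the centre of its underside, z up. It carries two green buttons side by side along its y, and behind them (60 mm farther along its +x) one red stop button
- left_top (a point): centre of the top face of the left green button (at y = +30 mm, x = -25 mm on the box), 64 mm above the bench when up. The cap is a 26 mm round plunger, standing 12 mm proud of a black collar 42 mm across, and the point moves down with it. The two green buttons are 60 mm apart, centre to centre
- right_top (a point): the same for the right green button (at y = -30 mm, x = -25 mm on the box), same height and size
- pair_mid (a point): fixed point on the box midway between the two green buttons, at the height of their tops when up (64 mm above the bench); its y axis is the line through both buttons, its z is up
- left (a joint): how far the left green button is pressed, m: 0 up, 0.008 fully down; springs back by itself; about 1 to 2 N starts it and 4 to 5 N takes it fully down
- right (a joint): the same for the right green button
- stop (a joint): how far the red stop button is pressed, m: 0 up, 0.006 fully down. Its cap is 30 mm round, its top 62 mm above the bench, at x = +35 mm, y = 0 on the box, thus 60 mm from the point midway between the green ones
- press: green bench sole press, fixed: bed 180 mm (its x) by 360 mm (its y), two steel columns, crossbeam with its top 186 mm above the bench, and a dark blue shoe sole lying along y on the bed; origin at the centre of its underside. The two pads' steel rods stick out above the crossbeam, with orange knobs, up to 225 mm above the bench
- left_pad_tip (a point): centre of the underside of the press's left pad (orange disc 64 mm across on a steel rod, over the forepart of the sole), 81 mm above the bench when raised, 57 mm when it is down on the sole. The left green button lowers it at once, 3 mm for each mm the button goes down; it rises by itself with the button
- right_pad_tip (a point): the same for the right pad, over the heel, lowered by the right green button
- brush: loose shoe brush lying bristles down, 50 x 160 mm (long along its y), 45 mm high; origin under its centre
- glue: loose upright amber glue bottle with a blue cap, 56 mm across, 125 mm high; origin under its centre
- hammer: loose hammer lying on the bench in front of the press, 220 mm long along its x, handle to -x
Not all that is in view belongs to the job. Several things have the shape of the pod; the one meant has the colours described above.

How it is judged:
On the way:
1. both green buttons are held down together by the fingers, with both pads down on the sole (value of joint each of left, right above 0.006 m and height (world z) of each of left_pad_tip, right_pad_tip below 0.064 m and contact force between the fingers and pod above 3 N), for 3.5 s.
At the end, for the whole second after the job is handed in: After both green buttons were held down (6 mm or more of 8) without a break for at least 3.5 s, with both pads within 7 mm of their lowest, both are up again (within 2 mm), both pads have risen to within 7 mm of the top and the red button is up (value of joint each of left, right below 0.002 m and value of joint stop below 0.0015 m and height (world z) of each of left_pad_tip, right_pad_tip above 0.074 m); the robot touches nothing.
It fails at once if one green button pressed well down (over 5.5 mm) while the other is still up (under 1.5 mm): they must go together ((value of joint left above 0.0055 m and value of joint right below 0.0015 m) or (value of joint right above 0.0055 m and value of joint left below 0.0015 m)).
It fails at once if the red stop button is pressed (value of joint stop above 0.0025 m).
It fails at once if the robot touches the press or its pads (contact force between any of the fingers, the arm and press above 2 N).
It fails at once if the brush, the glue bottle or the hammer is shifted by more than 20 mm, lifted or tipped (distance of any of brush, glue, hammer from where it was at the start of the episode above 0.02 m or angle between glue's own z axis and vertical above 0.4 rad).
It also fails if it takes over 43 s, if anything falls off the work surface, if the arm or the gripper's body presses on something with over 40 N, if the wrist force passes 120 N, or if a joint passes its speed limit or range.

## Working session

There is one attempt and no reset: what is moved stays moved. The work goes in short steps, Python scripts to look and compute and a tool call to move; the robot and the scene stay as the last step left them, time stands still between calls to the robot, and variables do not carry over. Pictures are saved under pics/ and viewed, about 8 in all and at most 12, crops included, and the job is handed in when it is done.

Besides the shell and the picture viewer there is one more tool, called after "Emit:" as name(argument=value, ...), one argument or row to a line, values as JSON. carry_out: Moves the arm, as the interface text tells. Its arguments: {"type":"object","properties":{"rows":{"type":"array","items":{"type":"object","properties":{"hand":{"type":"number"},"dx":{"type":"number"},"dy":{"type":"number"},"dz":{"type":"number"},"roll":{"type":"number"}}}},"force":{"type":"number"}},"required":["rows"]}

```bash
mkdir -p pics
python3 - <<'E'
from rig import ctrl
import cv2, numpy as np
s=ctrl.sense()
print({k:np.round(v,3).tolist() for k,v in s.items()}, ctrl.tcp_to_grasp)
for n in("scene","top"):
    im=ctrl.get_image(n); cv2.imwrite(f"pics/{n}0.png",im[:,:,::-1])
    print(n,ctrl.camera_model(n))
print(ctrl.camera_model("wrist"))
E
```

```text
{'t': 0.0, 'qpos': [-1.17, 0.69, -0.195, 1.566, 0.157, 0.902, -0.215], 'qd': [-0.0, 0.0, 0.001, -0.0, 0.0, 0.0, -0.0], 'joint_torque': [-0.0, -52.756, -1.267, -15.343, -0.053, 0.006, 0.0], 'tool_pos': [0.224, 0.583, 0.238], 'tcp_rot': [[0.934, -0.001, 0.359], [-0.359, -0.002, 0.934], [0.0, -1.0, -0.002]], 'ft_force': [0.854, -0.215, 0.141], 'torque': [0.021, 0.028, 0.009], 'finger_gap': 0.088} 0.0187
scene {'vfov': 52.97897996537538, 'cx': 320.5122182741272, 'cy': 240.01125395537005, 'R': array([[-0.77423512,  0.63289704, -0.00114642],
       [ 0.34811684,  0.42434387, -0.83591085],
       [-0.52855902, -0.64759062, -0.54886405]]), 't': array([ 0.48597007, -0.0888785 ,  1.53554971])}
top {'vfov': 43.545726420655186, 'cx': 331.7051394765643, 'cy': 245.47382234847063, 'R': array([[-0.01212239, -0.99981425,  0.01498378],
       [-0.99586405,  0.0107224 , -0.09022093],
       [ 0.09004351, -0.0160155 , -0.99580905]]), 't': array([-0.12051359,  0.5528258 ,  1.5083839 ])}
{'vfov': 68.9082260467194, 'cx': 319.8358363334007, 'cy': 236.33944838049644, 'hand_eye': array([[-4.28002246e-04,  9.59789891e-01,  2.80719045e-01,
        -7.19869744e-02],
       [ 6.40339917e-04, -2.80718750e-01,  9.59789859e-01,
        -1.46035438e-01],
       [ 9.99999703e-01,  5.90547825e-04, -4.94443524e-04,
        -3.89057192e-04],
       [ 0.00000000e+00,  0.00000000e+00,  0.00000000e+00,
         1.00000000e+00]])}
```

View pics/scene0.png

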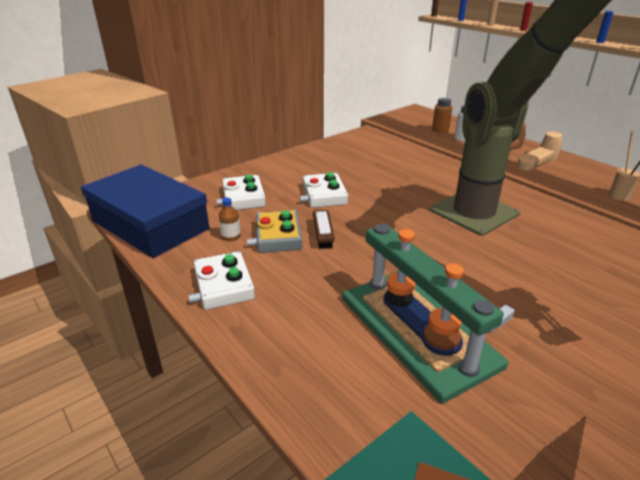

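View pics/top0.png

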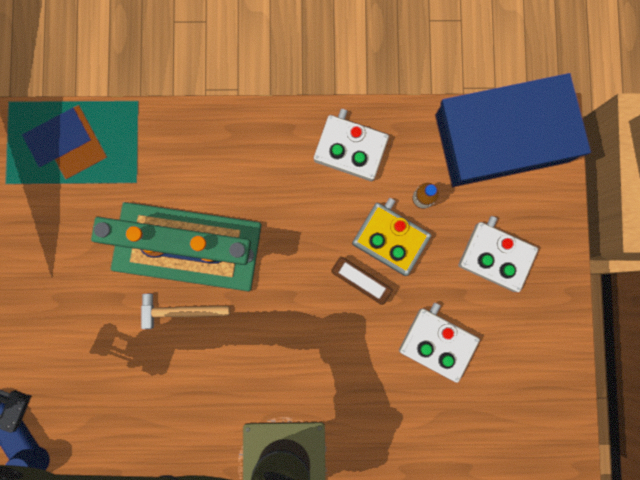

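The yellow pod is in the top view at about (392,237). The lookalikes are white boxes at (352,145), (500,255) and (440,345). By its colour I choose the yellow one. The brush (363,280) and the glue (427,195) are close to it. Next I measure and make one close crop.

```bash
cat > h.py <<'E'
import cv2, numpy as np
from rig import ctrl
def cam(n, s=None):
    m=ctrl.camera_model(n); f=240/np.tan(np.radians(m["vfov"])/2)
    if "R" in m: R=m["R"].T; o=-R@m["t"]
    else:
        T=np.eye(4); T[:3,:3]=s["tcp_rot"]; T[:3,3]=s["tool_pos"]; T=T@m["hand_eye"]; R=T[:3,:3]; o=T[:3,3]
    return m,f,R,o
def ray(n,uv,z,s=None):
    m,f,R,o=cam(n,s); d=R@np.array([(uv[0]-m["cx"])/f,(uv[1]-m["cy"])/f,1]); return o+d*(z-o[2])/d[2]
def proj(n,X,s=None):
    m,f,R,o=cam(n,s); c=R.T@(np.array(X)-o); return np.array([m["cx"]+f*c[0]/c[2],m["cy"]+f*c[1]/c[2]])
def blobs(im,lo,hi,box,amin=15):
    hsv=cv2.cvtColor(im,cv2.COLOR_RGB2HSV); M=cv2.inRange(hsv,np.array(lo),np.array(hi))
    x0,y0,x1,y1=box; K=np.zeros_like(M); K[y0:y1,x0:x1]=M[y0:y1,x0:x1]
    n,_,st,c=cv2.connectedComponentsWithStats(K)
    return [(np.round(c[i],2),st[i].tolist()) for i in range(1,n) if st[i][4]>=amin]
G=((50,100,60),(85,255,255)); RD=((0,170,120),(6,255,255)); Y=((20,130,100),(32,255,255)); BL=((105,150,80),(125,255,255))
E
python3 - <<'E'
from h import *
a=cv2.imread("pics/top0.png"); b=cv2.imread("pics/scene0.png")
for n,im,box in(("top",a,(340,170,445,310)),("scene",b,(205,190,345,255))):
    im=im[:,:,::-1].copy()
    for nm,c,z in(("G",G,.064),("R",RD,.062),("Y",Y,.04),("Blue",BL,.125)):
        for p,st in blobs(im,*c,box): print(n,nm,p,st,np.round(ray(n,p,z),4))
for nm,p,z in(("brush",(363,280),.045),("brush",(336,262),.045),("brush",(388,300),.045)): print(nm,ray("top",p,z).round(3))
A=cv2.resize(a[165:315,325:455],None,fx=3.6,fy=3.6,interpolation=2); cv2.imwrite("pics/crop1.png",A)
E
```

```text
top G [377.21 239.83] [372, 234, 12, 12, 110] [ 0.5609 -0.2399  0.064 ]
top G [397.76 252.07] [392, 247, 12, 11, 110] [ 0.5297 -0.2906  0.064 ]
top R [399.5  225.62] [395, 221, 10, 10, 76] [ 0.5962 -0.2967  0.062 ]
top Y [392.2  237.18] [358, 207, 68, 63, 1895] [ 0.5696 -0.2803  0.04  ]
top Blue [430.53 189.61] [426, 185, 10, 10, 85] [ 0.6753 -0.3655  0.125 ]
scene G [286.12 219.75] [281, 211, 11, 18, 126] [ 0.549 -0.251  0.064]
scene R [265.18 220.08] [261, 218, 9, 5, 39] [ 0.5944 -0.2902  0.062 ]
scene Y [276.34 226.79] [258, 211, 40, 28, 611] [ 0.5712 -0.27    0.04  ]
scene Blue [226.15 201.4 ] [223, 199, 7, 6, 40] [ 0.6775 -0.3528  0.125 ]
brush [ 0.462 -0.204  0.045]
brush [ 0.508 -0.137  0.045]
brush [ 0.411 -0.266  0.045]
```

View pics/crop1.png

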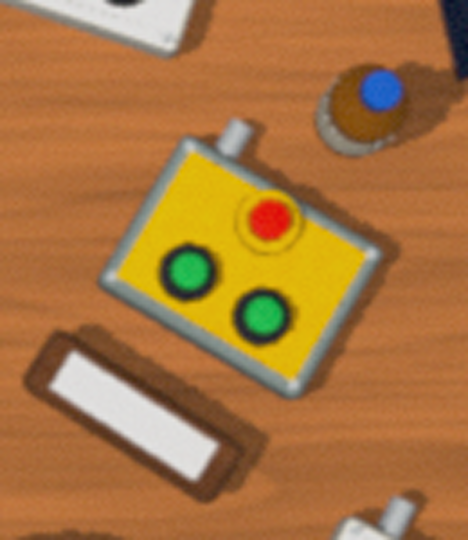

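The crop confirms the yellow pod, with green caps at top pixels (377,240) and (398,252) and red at (399.5,226.) The green caps measure 59.5 mm apart and the red is 59.8 mm from their midpoint, at a right angle, which fits the description. Midpoint is (0.5453, -0.2653) and the button line lies at 58.4°. The tool has to turn about -10.6°. I'll lift first, because the press reaches 225 mm, and then go across.

Emit:
carry_out(
  rows=[
    {"dz": 3.5, "hand": 0.48},
    {"dz": 3.5, "hand": 0.48},
    {"dz": 3, "hand": 0.48},
    {"dx": 1.8, "dy": -3.5, "hand": 0.48},
    {"dx": 1.8, "dy": -3.5, "hand": 0.48},
    {"dx": 1.8, "dy": -3.5, "hand": 0.48},
    {"dx": 1.8, "dy": -3.5, "hand": 0.48},
    {"dx": 1.8, "dy": -3.5, "hand": 0.48},
    {"dx": 1.8, "dy": -3.5, "hand": 0.48},
    {"dx": 1.8, "dy": -3.5, "hand": 0.48},
  ],
)

```text
$.rows[0]: bad value
```

Emit:
carry_out(
  rows=[
    {"dx": 1.8, "dy": -3.5, "hand": 0.48},
    {"dx": 1.8, "dy": -3.5, "hand": 0.48},
    {"dx": 1.8, "dy": -3.5, "hand": 0.48},
    {"dx": 1.8, "dy": -3.5, "hand": 0.48},
    {"dx": 1.8, "dy": -3.5, "hand": 0.48},
    {"dx": 1.8, "dy": -3.5, "hand": 0.48},
    {"dx": 0.8, "dy": -3.8, "hand": 0.48},
    {"dx": 0.8, "dy": -3.8, "hand": 0.48},
    {"dx": 0.8, "dy": -3.8, "hand": 0.48},
    {"hand": 0.48},
  ],
)

```text
$.rows[0]: bad value
```

Both calls were refused, so I'll put all five fields in every row.

Emit:
carry_out(
  rows=[
    {"hand": 0.48, "dx": 0, "dy": 0, "dz": 3.5, "roll": 0},
    {"hand": 0.48, "dx": 0, "dy": 0, "dz": 3.5, "roll": 0},
    {"hand": 0.48, "dx": 0, "dy": 0, "dz": 3, "roll": 0},
    {"hand": 0.48, "dx": 1.8, "dy": -3.5, "dz": 0, "roll": 0},
    {"hand": 0.48, "dx": 1.8, "dy": -3.5, "dz": 0, "roll": 0},
    {"hand": 0.48, "dx": 1.8, "dy": -3.5, "dz": 0, "roll": 0},
    {"hand": 0.48, "dx": 0, "dy": 0, "dz": 0, "roll": 0},
  ],
  force=20,
)

```text
t: 0.68
tool_pos: [0.2838, 0.47, 0.3384]
tcp_rot: [[0.93, 0.004, 0.368], [-0.368, -0.008, 0.93], [0.006, -1.0, -0.006]]
ft_force: [0.4, -0.8, -1.2]
finger_gap: 0.0435
```

Emit:
carry_out(
  rows=[
    {"hand": 0.48, "dx": 1.8, "dy": -3.5, "dz": 0, "roll": -1},
    {"hand": 0.48, "dx": 1.8, "dy": -3.5, "dz": 0, "roll": -1},
    {"hand": 0.48, "dx": 1.8, "dy": -3.5, "dz": 0, "roll": -1},
    {"hand": 0.48, "dx": 1.8, "dy": -3.5, "dz": 0, "roll": -1},
    {"hand": 0.48, "dx": 1.8, "dy": -3.5, "dz": 0, "roll": -1},
    {"hand": 0.48, "dx": 1.8, "dy": -3.5, "dz": 0, "roll": -1},
    {"hand": 0.48, "dx": 1.8, "dy": -3.5, "dz": 0, "roll": -1},
    {"hand": 0.48, "dx": 1.8, "dy": -3.5, "dz": 0, "roll": -1},
    {"hand": 0.48, "dx": 1.8, "dy": -3.5, "dz": 0, "roll": -1},
    {"hand": 0.48, "dx": 0, "dy": 0, "dz": 0, "roll": -1},
  ],
)

```text
t: 1.52
tool_pos: [0.4435, 0.1546, 0.3384]
tcp_rot: [[0.849, 0.001, 0.528], [-0.528, -0.005, 0.849], [0.004, -1.0, -0.004]]
ft_force: [0.5, 0.2, -0.2]
finger_gap: 0.0423
```

Emit:
carry_out(
  rows=[
    {"hand": 0.48, "dx": 1.1, "dy": -3.8, "dz": 0, "roll": 0},
    {"hand": 0.48, "dx": 1.1, "dy": -3.8, "dz": 0, "roll": 0},
    {"hand": 0.48, "dx": 1.1, "dy": -3.8, "dz": 0, "roll": 0},
    {"hand": 0.48, "dx": 1.1, "dy": -3.8, "dz": 0, "roll": 0},
    {"hand": 0.48, "dx": 1.1, "dy": -3.8, "dz": 0, "roll": 0},
    {"hand": 0.48, "dx": 1.1, "dy": -3.8, "dz": 0, "roll": 0},
    {"hand": 0.48, "dx": 1.1, "dy": -3.8, "dz": 0, "roll": 0},
    {"hand": 0.48, "dx": 1.1, "dy": -3.8, "dz": 0, "roll": 0},
    {"hand": 0.48, "dx": 1.1, "dy": -3.8, "dz": 0, "roll": 0},
    {"hand": 0.48, "dx": 0.3, "dy": -3.8, "dz": 0, "roll": 0},
  ],
)

```text
t: 2.35
tool_pos: [0.5434, -0.2178, 0.3382]
tcp_rot: [[0.857, 0.0, 0.515], [-0.515, 0.001, 0.857], [0.0, -1.0, 0.001]]
ft_force: [0.2, 0.1, -0.1]
finger_gap: 0.0423
```

Emit:
carry_out(
  rows=[
    {"hand": 0.48, "dx": 0, "dy": -3.8, "dz": 0, "roll": 0},
    {"hand": 0.48, "dx": 0, "dy": 0, "dz": -3, "roll": 0},
    {"hand": 0.48, "dx": 0, "dy": 0, "dz": -3, "roll": 0},
    {"hand": 0.48, "dx": 0, "dy": 0, "dz": -3, "roll": 0},
    {"hand": 0.48, "dx": 0, "dy": 0, "dz": -3, "roll": 0},
    {"hand": 0.48, "dx": 0, "dy": 0, "dz": -2, "roll": 0},
    {"hand": 0.48, "dx": 0, "dy": 0, "dz": 0, "roll": 0},
    {"hand": 0.48, "dx": 0, "dy": 0, "dz": 0, "roll": 0},
  ],
)

```text
t: 3.02
tool_pos: [0.5417, -0.254, 0.1979]
tcp_rot: [[0.857, -0.002, 0.515], [-0.515, 0.001, 0.857], [-0.003, -1.0, -0.0]]
ft_force: [0.8, -0.0, 0.4]
finger_gap: 0.0426
```

Run:
```python
from h import *
s=ctrl.sense(); im=ctrl.get_image("wrist"); cv2.imwrite("pics/wrist1.png",im[:,:,::-1])
print(s["t"],s["tool_pos"],s["tcp_rot"].round(4).tolist(),s["finger_gap"],s["ft_force"].round(2))
P={}
for nm,c,z in(("G",G,.064),("R",RD,.062)):
    for p,st in blobs(im,*c,(0,0,640,480),150): print(nm,p,st,ray("wrist",p,z,s).round(4))
```

```text
3.0167 [ 0.54171343 -0.2539777   0.19794627] [[0.8571, -0.0024, 0.5151], [-0.5151, 0.0011, 0.8571], [-0.0026, -1.0, -0.0003]] 0.04256893198213014 [ 0.77 -0.03  0.4 ]
G [16.58  5.27] [0, 0, 38, 15, 403] [ 0.296  -0.3548  0.064 ]
G [273.29 230.24] [258, 214, 32, 33, 816] [ 0.5253 -0.2898  0.064 ]
G [344.2  230.93] [329, 215, 32, 33, 815] [ 0.5561 -0.2396  0.064 ]
G [ 55.67 327.58] [41, 315, 34, 29, 556] [ 0.5005 -0.508   0.064 ]
R [ 4.29 90.04] [0, 72, 12, 35, 292] [ 0.3306 -0.4037  0.062 ]
R [308.37 294.53] [293, 279, 31, 32, 782] [ 0.5908 -0.2959  0.062 ]
R [ 48.73 391.25] [39, 382, 20, 21, 315] [ 0.549  -0.5639  0.062 ]
```

View pics/wrist1.png

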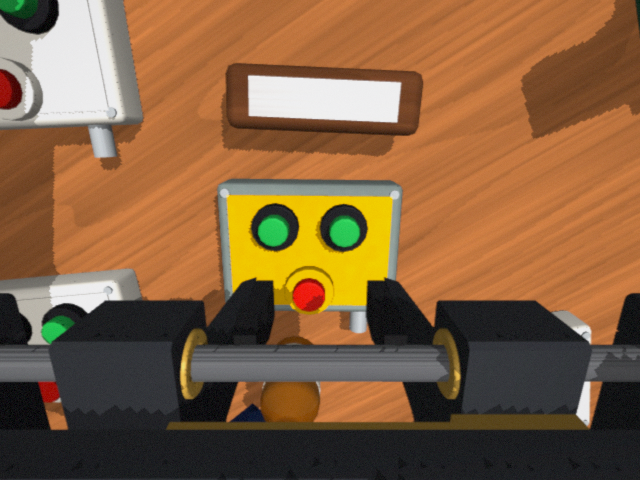

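Wrist view: green caps at (273,230) and (344,231), red at (308,295). That puts the midpoint at (0.5407, -0.2647), spacing 58.9 mm, angle 58.5°. The top view agrees within 5 mm, so I'll use (0.543, -0.265).

Emit:
carry_out(
  rows=[
    {"hand": 0.48, "dx": 0.1, "dy": -1.1, "dz": -2, "roll": -0.5},
    {"hand": 0.48, "dx": 0, "dy": 0, "dz": -3, "roll": 0},
    {"hand": 0.48, "dx": 0, "dy": 0, "dz": -3, "roll": 0},
    {"hand": 0.48, "dx": 0, "dy": 0, "dz": -2, "roll": 0},
    {"hand": 0.48, "dx": 0, "dy": 0, "dz": -1, "roll": 0},
    {"hand": 0.48, "dx": 0, "dy": 0, "dz": 0, "roll": 0},
    {"hand": 0.48, "dx": 0, "dy": 0, "dz": 0, "roll": 0},
  ],
)

```text
t: 3.65
tool_pos: [0.5443, -0.266, 0.0901]
tcp_rot: [[0.852, 0.002, 0.523], [-0.523, -0.001, 0.852], [0.002, -1.0, 0.0]]
ft_force: [-0.2, -0.7, 0.5]
finger_gap: 0.0424
```

Run:
```python
from h import *
s=ctrl.sense(); im=ctrl.get_image("wrist")
print(s["t"],s["tool_pos"],s["tcp_rot"].round(4).tolist(),s["finger_gap"],s["ft_force"].round(2))
for nm,c,z in(("G",G,.064),("R",RD,.062)):
    for p,st in blobs(im,*c,(150,0,500,480),150): print(nm,p,st,ray("wrist",p,z,s).round(4))
b=ctrl.get_image("scene")
cv2.imwrite("pics/w2.png",np.hstack([cv2.resize(im[150:450,160:480],(400,375)),cv2.resize(b[150:300,190:350],(400,375),interpolation=2)])[:,:,::-1])
```

```text
3.65 [ 0.54425083 -0.265956    0.09010352] [[0.8525, 0.0021, 0.5228], [-0.5228, -0.0009, 0.8525], [0.0022, -1.0, 0.0004]] 0.04244369999305962 [-0.19 -0.66  0.45]
G [264.38 264.  ] [239, 242, 50, 49, 1676] [ 0.5234 -0.2878  0.064 ]
G [373.09 264.3 ] [350, 242, 50, 50, 1693] [ 0.5534 -0.2392  0.064 ]
```

View pics/w2.png

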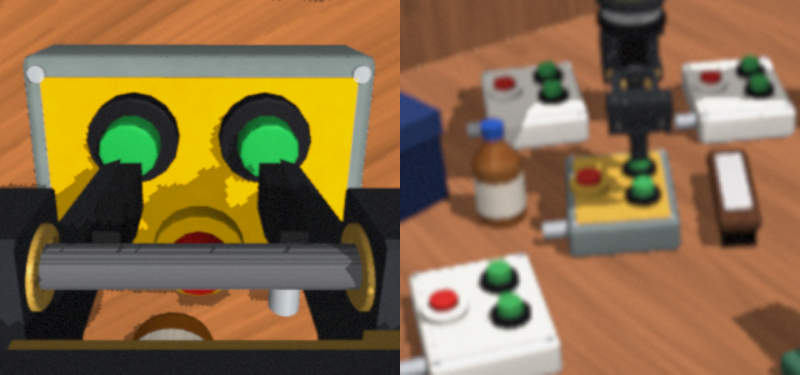

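The wrist crop shows both fingertips over their green caps, symmetric about the pod's centre line, with the red button clear behind. In the scene crop the fingers line up one behind the other above the pod. I'll bring the tool down to just above the caps, then press in small steps while watching the force.

Emit:
carry_out(
  rows=[
    {"hand": 0.48, "dx": -0.15, "dy": 0.05, "dz": -1, "roll": 0},
    {"hand": 0.48, "dx": 0, "dy": 0, "dz": -1, "roll": 0},
    {"hand": 0.48, "dx": 0, "dy": 0, "dz": -0.3, "roll": 0},
    {"hand": 0.48, "dx": 0, "dy": 0, "dz": 0, "roll": 0},
  ],
)

```text
t: 4.08
tool_pos: [0.5409, -0.2647, 0.0647]
tcp_rot: [[0.853, -0.002, 0.523], [-0.523, 0.001, 0.853], [-0.002, -1.0, -0.0]]
ft_force: [-0.2, -0.5, 0.1]
finger_gap: 0.0423
```

Emit:
carry_out(
  rows=[
    {"hand": 0.48, "dx": 0, "dy": 0, "dz": -0.3, "roll": 0},
    {"hand": 0.48, "dx": 0, "dy": 0, "dz": -0.2, "roll": 0},
    {"hand": 0.48, "dx": 0, "dy": 0, "dz": -0.2, "roll": 0},
    {"hand": 0.48, "dx": 0, "dy": 0, "dz": 0, "roll": 0},
  ],
)

```text
t: 4.42
tool_pos: [0.5415, -0.265, 0.0589]
tcp_rot: [[0.852, -0.0, 0.523], [-0.523, 0.0, 0.852], [-0.0, -1.0, 0.0]]
ft_force: [-1.9, 1.0, 6.1]
finger_gap: 0.0422
```

Emit:
carry_out(
  rows=[
    {"hand": 0.48, "dx": 0, "dy": 0, "dz": -0.2, "roll": 0},
    {"hand": 0.48, "dx": 0, "dy": 0, "dz": -0.2, "roll": 0},
    {"hand": 0.48, "dx": 0, "dy": 0, "dz": 0, "roll": 0},
  ],
)

```text
t: 4.67
tool_pos: [0.5415, -0.265, 0.0564]
tcp_rot: [[0.852, 0.0, 0.523], [-0.523, -0.0, 0.852], [0.0, -1.0, -0.0]]
ft_force: [-3.7, 2.4, 16.3]
finger_gap: 0.0424
```

Now 16 N at z = 56 mm: both buttons should be at their stops. I'll check the pads while holding.

Emit:
carry_out(
  rows=[
    {"hand": 0.48, "dx": 0, "dy": 0, "dz": -0.1, "roll": 0},
    {"hand": 0.48, "dx": 0, "dy": 0, "dz": 0, "roll": 0},
    {"hand": 0.48, "dx": 0, "dy": 0, "dz": 0, "roll": 0},
  ],
)

```text
t: 4.92
tool_pos: [0.5416, -0.265, 0.0564]
tcp_rot: [[0.852, 0.0, 0.523], [-0.523, -0.0, 0.852], [0.001, -1.0, -0.0]]
ft_force: [-5.3, 3.2, 22.0]
finger_gap: 0.042
```

Run:
```python
from h import *
s=ctrl.sense(); print(s["t"],s["tool_pos"],s["ft_force"].round(1))
b=ctrl.get_image("scene"); a=cv2.imread("pics/scene0.png")[:,:,::-1]
O=((7,180,150),(14,255,255))
for im in(a,b): print([(p.tolist(),st) for p,st in blobs(im.copy(),*O,(330,220,520,360),30)])
c=lambda i:cv2.resize(i[215:395,335:515],(390,390))
w=ctrl.get_image("wrist")
cv2.imwrite("pics/p3.png",np.hstack([c(a),c(b)])[:,:,::-1]); cv2.imwrite("pics/w3.png",w[:,:,::-1])
```

```text
4.9167 [ 0.54156043 -0.26504425  0.05640168] [-5.3  3.2 22. ]
[([406.56, 234.78], [399, 230, 15, 11, 131]), ([454.56, 270.26], [446, 264, 17, 14, 181]), ([400.24, 282.98], [388, 273, 27, 18, 223]), ([444.08, 321.14], [430, 310, 31, 20, 304])]
[([405.24, 244.52], [398, 239, 14, 12, 122]), ([452.46, 280.49], [444, 275, 17, 13, 168]), ([400.53, 291.51], [387, 282, 26, 19, 256]), ([444.2, 330.01], [429, 318, 30, 24, 360])]
```

View pics/p3.png

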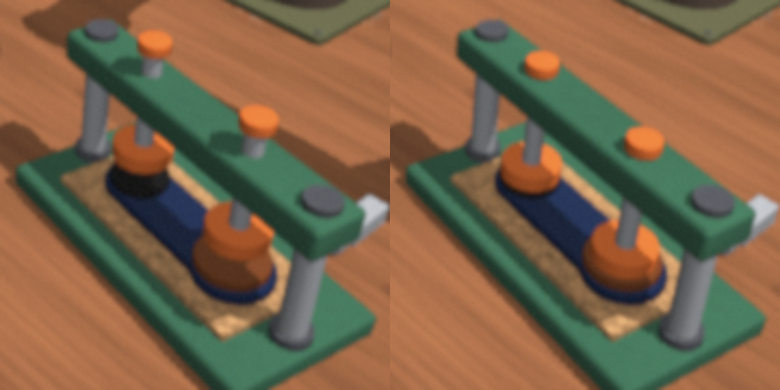

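Both pads are down on the sole: the orange knobs dropped about 10 px in the right half, from (407,235) to (405,245) and from (455,270) to (452,280). I'll hold for over four seconds.

Emit:
carry_out(
  rows=[
    {"hand": 0.48, "dx": 0, "dy": 0, "dz": 0, "roll": 0},
    {"hand": 0.48, "dx": 0, "dy": 0, "dz": 0, "roll": 0},
    {"hand": 0.48, "dx": 0, "dy": 0, "dz": 0, "roll": 0},
    {"hand": 0.48, "dx": 0, "dy": 0, "dz": 0, "roll": 0},
    {"hand": 0.48, "dx": 0, "dy": 0, "dz": 0, "roll": 0},
    {"hand": 0.48, "dx": 0, "dy": 0, "dz": 0, "roll": 0},
    {"hand": 0.48, "dx": 0, "dy": 0, "dz": 0, "roll": 0},
    {"hand": 0.48, "dx": 0, "dy": 0, "dz": 0, "roll": 0},
    {"hand": 0.48, "dx": 0, "dy": 0, "dz": 0, "roll": 0},
    {"hand": 0.48, "dx": 0, "dy": 0, "dz": 0, "roll": 0},
  ],
)

```text
t: 5.85
tool_pos: [0.5415, -0.265, 0.0564]
tcp_rot: [[0.852, 0.0, 0.523], [-0.523, -0.0, 0.852], [0.001, -1.0, -0.0]]
ft_force: [-5.9, 2.4, 22.4]
finger_gap: 0.0428
```

Emit:
carry_out(
  rows=[
    {"hand": 0.48, "dx": 0, "dy": 0, "dz": 0, "roll": 0},
    {"hand": 0.48, "dx": 0, "dy": 0, "dz": 0, "roll": 0},
    {"hand": 0.48, "dx": 0, "dy": 0, "dz": 0, "roll": 0},
    {"hand": 0.48, "dx": 0, "dy": 0, "dz": 0, "roll": 0},
    {"hand": 0.48, "dx": 0, "dy": 0, "dz": 0, "roll": 0},
    {"hand": 0.48, "dx": 0, "dy": 0, "dz": 0, "roll": 0},
    {"hand": 0.48, "dx": 0, "dy": 0, "dz": 0, "roll": 0},
    {"hand": 0.48, "dx": 0, "dy": 0, "dz": 0, "roll": 0},
    {"hand": 0.48, "dx": 0, "dy": 0, "dz": 0, "roll": 0},
    {"hand": 0.48, "dx": 0, "dy": 0, "dz": 0, "roll": 0},
  ],
)

```text
t: 6.68
tool_pos: [0.5415, -0.265, 0.0564]
tcp_rot: [[0.852, 0.0, 0.523], [-0.523, -0.0, 0.852], [0.001, -1.0, -0.0]]
ft_force: [-5.0, 2.8, 22.7]
finger_gap: 0.0426
```

Emit:
carry_out(
  rows=[
    {"hand": 0.48, "dx": 0, "dy": 0, "dz": 0, "roll": 0},
    {"hand": 0.48, "dx": 0, "dy": 0, "dz": 0, "roll": 0},
    {"hand": 0.48, "dx": 0, "dy": 0, "dz": 0, "roll": 0},
    {"hand": 0.48, "dx": 0, "dy": 0, "dz": 0, "roll": 0},
    {"hand": 0.48, "dx": 0, "dy": 0, "dz": 0, "roll": 0},
    {"hand": 0.48, "dx": 0, "dy": 0, "dz": 0, "roll": 0},
    {"hand": 0.48, "dx": 0, "dy": 0, "dz": 0, "roll": 0},
    {"hand": 0.48, "dx": 0, "dy": 0, "dz": 0, "roll": 0},
    {"hand": 0.48, "dx": 0, "dy": 0, "dz": 0, "roll": 0},
    {"hand": 0.48, "dx": 0, "dy": 0, "dz": 0, "roll": 0},
  ],
)

```text
t: 7.52
tool_pos: [0.5416, -0.265, 0.0564]
tcp_rot: [[0.852, 0.0, 0.523], [-0.523, -0.0, 0.852], [0.001, -1.0, 0.0]]
ft_force: [-4.8, 3.4, 22.0]
finger_gap: 0.0423
```

Emit:
carry_out(
  rows=[
    {"hand": 0.48, "dx": 0, "dy": 0, "dz": 0, "roll": 0},
    {"hand": 0.48, "dx": 0, "dy": 0, "dz": 0, "roll": 0},
    {"hand": 0.48, "dx": 0, "dy": 0, "dz": 0, "roll": 0},
    {"hand": 0.48, "dx": 0, "dy": 0, "dz": 0, "roll": 0},
    {"hand": 0.48, "dx": 0, "dy": 0, "dz": 0, "roll": 0},
    {"hand": 0.48, "dx": 0, "dy": 0, "dz": 0, "roll": 0},
    {"hand": 0.48, "dx": 0, "dy": 0, "dz": 0, "roll": 0},
    {"hand": 0.48, "dx": 0, "dy": 0, "dz": 0, "roll": 0},
    {"hand": 0.48, "dx": 0, "dy": 0, "dz": 0, "roll": 0},
    {"hand": 0.48, "dx": 0, "dy": 0, "dz": 0, "roll": 0},
  ],
)

```text
t: 8.35
tool_pos: [0.5416, -0.2651, 0.0564]
tcp_rot: [[0.852, 0.001, 0.523], [-0.523, -0.0, 0.852], [0.001, -1.0, -0.0]]
ft_force: [-5.1, 2.9, 22.6]
finger_gap: 0.0426
```

Emit:
carry_out(
  rows=[
    {"hand": 0.48, "dx": 0, "dy": 0, "dz": 0, "roll": 0},
    {"hand": 0.48, "dx": 0, "dy": 0, "dz": 0, "roll": 0},
    {"hand": 0.48, "dx": 0, "dy": 0, "dz": 0, "roll": 0},
    {"hand": 0.48, "dx": 0, "dy": 0, "dz": 0, "roll": 0},
    {"hand": 0.48, "dx": 0, "dy": 0, "dz": 0, "roll": 0},
    {"hand": 0.48, "dx": 0, "dy": 0, "dz": 0, "roll": 0},
    {"hand": 0.48, "dx": 0, "dy": 0, "dz": 0, "roll": 0},
    {"hand": 0.48, "dx": 0, "dy": 0, "dz": 0, "roll": 0},
    {"hand": 0.48, "dx": 0, "dy": 0, "dz": 0, "roll": 0},
    {"hand": 0.48, "dx": 0, "dy": 0, "dz": 0, "roll": 0},
  ],
)

```text
t: 9.18
tool_pos: [0.5415, -0.2651, 0.0564]
tcp_rot: [[0.852, 0.0, 0.523], [-0.523, -0.0, 0.852], [0.001, -1.0, -0.0]]
ft_force: [-6.0, 2.8, 22.5]
finger_gap: 0.0424
```

Run:
```python
from h import *
b=ctrl.get_image("scene"); s=ctrl.sense(); print(s["t"],s["tool_pos"],s["ft_force"].round(1))
print([p.tolist() for p,st in blobs(b,(7,180,150),(14,255,255),(330,220,520,360),30)])
```

```text
9.2333 [ 0.54156631 -0.26503288  0.05640074] [-5.3  2.5 22.1]
[[405.24, 244.4], [452.51, 280.4], [400.54, 291.43], [444.16, 330.08]]
```

Held from about t = 4.6 s to 9.2 s with the pads unmoved, now I lift straight up.

Emit:
carry_out(
  rows=[
    {"hand": 0.48, "dx": 0, "dy": 0, "dz": 0.5, "roll": 0},
    {"hand": 0.48, "dx": 0, "dy": 0, "dz": 1, "roll": 0},
    {"hand": 0.48, "dx": 0, "dy": 0, "dz": 2, "roll": 0},
    {"hand": 0.48, "dx": 0, "dy": 0, "dz": 3, "roll": 0},
    {"hand": 0.48, "dx": 0, "dy": 0, "dz": 3, "roll": 0},
    {"hand": 0.48, "dx": 0, "dy": 0, "dz": 2.5, "roll": 0},
    {"hand": 0.48, "dx": 0, "dy": 0, "dz": 0, "roll": 0},
    {"hand": 0.48, "dx": 0, "dy": 0, "dz": 0, "roll": 0},
    {"hand": 0.48, "dx": 0, "dy": 0, "dz": 0, "roll": 0},
  ],
)

```text
t: 9.98
tool_pos: [0.5412, -0.2648, 0.1731]
tcp_rot: [[0.853, -0.001, 0.523], [-0.523, 0.001, 0.853], [-0.001, -1.0, -0.0]]
ft_force: [1.2, -0.4, -0.4]
finger_gap: 0.0419
```

Run:
```python
from h import *
s=ctrl.sense(); print(s["t"],s["tool_pos"],s["qd"].round(3),s["ft_force"].round(1))
b=ctrl.get_image("scene"); w=ctrl.get_image("wrist")
print([p.tolist() for p,st in blobs(b,(7,180,150),(14,255,255),(330,220,520,360),30)])
for nm,c,z in(("G",G,.064),("R",RD,.062)):
    for p,st in blobs(w,*c,(150,0,500,480),150): print(nm,p,st,ray("wrist",p,z,s).round(4))
cv2.imwrite("pics/s4.png",b[:,:,::-1])
```

```text
9.9833 [ 0.54115986 -0.26481393  0.17314761] [ 0.     0.023  0.     0.012 -0.     0.001  0.001] [ 1.2 -0.4 -0.4]
[[406.47, 234.75], [454.48, 270.22], [400.1, 283.14], [444.09, 321.25]]
G [281.27 233.2 ] [264, 216, 35, 36, 980] [ 0.5258 -0.2902  0.064 ]
G [359.05 233.27] [342, 216, 35, 36, 974] [ 0.5566 -0.24    0.064 ]
R [319.76 302.78] [303, 286, 34, 35, 925] [ 0.5915 -0.2962  0.062 ]
```

View pics/s4.png

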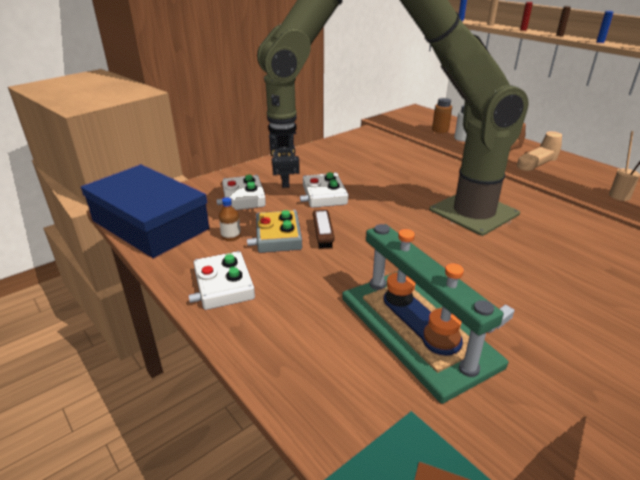

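The pads and knobs are back at their starting pixels, knobs at (406,235) and (454,270). The fingers are clear above the pod, and the glue (229,220) and brush (323,228) have not moved. I'll hand it in.

```bash
python3 -c "
from rig import ctrl
print(ctrl.sign_off())"
```

```text
the job is handed in; nothing more can be done
None
```

I pressed both green buttons of the yellow pod together, one fingertip on each, and held them down from about t = 4.6 s to 9.2 s. Then I lifted straight up and handed the job in at about 10 s; no verdict is reported.

- **During the hold:** the force stayed steady at about 22 N. Pictures at the start and end of the hold showed both pads down on the sole in the same place.
- **After release:** both pads were back at their starting pixels, to within 0.2 px. The tool was about 11 cm above the buttons, with only sensor noise on the force reading. The red button showed no sign of being pressed. The brush and glue had not visibly moved. I did not check the hammer separately, but the arm never went low near it.
- **Disagreement:** the top and wrist cameras differed by about 5 mm in x on the point midway between the buttons. I aimed between the two, and both fingers landed on their caps.
- **Refused calls:** the first two move calls were refused because some row fields were missing; nothing moved.

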